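Set the hold-down screw of a tyre-gluing stand

ROBOT

A 6-joint arm with a two-finger parallel gripper is mounted at the origin on the work surface. World frame = base frame: x ahead of the robot, y to its left, z up, the work surface at z = 0. Lengths are in m, angles in degrees, forces in N, time in s.
With the tool pointing down it reaches from about 0.275 to 0.725 m from the base axis. Payload 5.6 kg.
Tool frame: the origin (TCP) lies on the centre line of the jaws, within the pads' length; the fingertips stand 11 mm ahead of it and the grasp point (between the pads) lies 8 mm behind it; y points along the fingers, z is the direction in which the jaws open and shut, and the axes are right-handed (so a half turn about y gives the same grasp; the last joint's range is limited). The gripper opens to 85 mm and grips with 20 to 120 N. Pads are 22 mm wide; open, the fingers measure 114 mm over their backs; the gripper's body (76 mm by 85 mm) begins 54 mm behind the grasp point. The pads swing forward as they close: fully open they stand 13 mm farther back than shut.
Start: joints at [80.65, 14.616, 6.199, 0, -81.583, -16.306], TCP at [0.238, 0.496, 0.242] pointing down, gripper open.
Joint ranges: [-168.99, 168.99], [-69.2, 112.95], [-62.41, 85.93], [-164.36, 98.24], [-168.68, -3.75], [-174.98, 174.98]. Speed limits (degrees/s): [147.25, 147.25, 180, 180, 180, 180].

INTERFACE

Orientations are given as [roll, pitch, yaw] about the fixed x, y, z axes, in that order (R = Rz(yaw) Ry(pitch) Rx(roll)).
In Python, from workcell import robot gives the robot as it stands.
- The arm moves only by the tool apply_moves, never from a script. Its arguments are lists of equal length, an entry for each row: "claw": the closure, from 0 (fully open) to 1 (shut); "slide": the shift along the tool's x, y, z in mm, a list of three; "turn": the turn, a rotation vector about the tool's x, y, z in rad, a list of three. In form: {"claw": [claw, ...], "slide": [[dx, dy, dz], ...], "turn": [[rx, ry, rz], ...]}. A call has 1 to 20 rows; each row is the pose to reach, as a shift and turn from the pose measured when the call began, along the tool's axes at that moment; what a row does not reach only later rows make up. A row lasts 1/10 s, in which the tool goes at most 50 mm and 8.59 degrees, less where a joint would pass 70% of its speed; a pose out of reach is approached as far as the arm can. A call with a gripper value outside its range is refused whole. The fingers move at their own pace and stop on an object; the grip force is fixed at half the most. Time passes only in rows, so rows that repeat a pose let the fingers close. It gives the time, the measured TCP pose, the force and the opening at its end, in the units of the state.
- robot.observe(): the state, without advancing time (a new reading comes with each control period).
- robot.camera(name): name is "side" or "top"; returns the picture (480x640x3 uint8, red, green, blue); there is no depth.
- robot.get_calibration(name): a dict with "K" (3x3 intrinsics, pixels), "position" and "orientation" of the camera in the world. Camera axes: x right, y down, z forward; pixel columns grow to the right and rows downward; lengths in m; the calibration is good to about 2 mm. A picture is of the moment at which its call begins. get_calibration takes no time and is no camera call.
- robot.close_job(): hands the job in, once; it reports no verdict.
The state is a dict: "time": time; "joint_positions": joint angles; "joint_vel": joint speeds; "joint_efforts": joint torques, N m; "tcp_pos": TCP position; "ee_rot": TCP orientation; "wrist_force": force on the tool from outside, world axes, zero at the start; "torque": the same for the moment, N m; "grip_width": opening from 0.0 (shut) to 1.0 (fully open).
Only numpy, scipy, OpenCV 4.12 (cv2) and the standard library are available. Lean on these libraries where they do the work, as an engineer would, in place of code of your own. Each camera call takes 0.05 s, during which the arm holds its last target.

TASK

Swing the tyre-gluing stand's arm over the wheel until it clicks fully home in its detent, then turn the thumbscrew on the arm clockwise until it seats on the wheel's pressure plate and back it off a quarter turn, so that the wheel can spin under it. Finish with the thumbscrew still gripped between the fingers, holding it at that setting for me to nip up the lock nut. Leave the glue bottle, spare wheel, drink and hex driver alone.

Things in the scene. Friction and masses are not known exactly. Their poses are not given: they have to be found in the camera images.
- stand: fixed tyre-gluing stand on the 6 mm thick white board: aluminium base plate 110 (x) by 235 (y) mm, its top 16 mm up. Origin on the board's top, right under the axis of the turntable and wheel, z up. The 30 mm column that carries the arm stands 130 mm from that axis along the stand's -y. Place and yaw vary
- wheel_top (a point): centre of the top of the aluminium pressure plate lying on the wheel, where the screw seats, 56 mm above the stand's origin; the black tyre around it has 64 mm diameter, its top 51 mm above the stand's origin
- hinge_point (a point): point on the arm's vertical hinge axis at half the arm's thickness, 84 mm above the stand's origin; fixed to the stand. Around it a hub of 20 mm radius reaches 100 mm above the stand's origin, a flange of 38 mm radius 71 to 76 mm
- swing_arm (a joint): arm's angle, rad: 0 = home over the wheel (arm along the stand's +y) at a hard stop; grows anticlockwise from above, to 1.75. Starts 0.8 to 1.45, pointing roughly at the robot; swing it clockwise. Stays where left (0.5 N at the arm's end moves it). From 0.40 to 0.16 a sprung ball resists (about 1.5 N at the arm's end), below that it pulls the arm in to 0 and keeps it
- bar_mid (a point): point on the arm's centre line 75 mm from the hinge axis, at half its thickness; its +y points out along the arm. The arm is an aluminium bar 24 mm wide and 16 mm thick (76 to 92 mm above the stand's origin), its sides free from 38 to 113 mm from the hinge axis; then comes the round boss, 34 mm across, with the thumbscrew
- thumbscrew (a joint): angle of the thumbscrew about its vertical axis, rad: 0 = seated on the pressure plate (hard stop), grows as it is backed off (anticlockwise from above); clockwise tightens; 1.57 = a quarter turn off. Starts 1.5 to 2.6. Rises 3 mm per turn, turns with about 0.06 N m of friction, stays where it is left
- screw_grip (a point): centre of the thumbscrew's upright flat black head, 48 mm long, 24 high, 12 thick, ends round; on the arm 130 mm from its hinge. Its y lies along the head, x through its thickness, z up. Seated with the arm home, the head lies along the arm, this point 125 mm above the stand's origin. Stem (10 mm) below it; lock nut (19 mm) from 22 mm, arm's boss from 31 mm below this point
- hold_down: the thumbscrew with its swivelling white nylon foot (16 mm diameter): this point is the foot's underside, on the screw axis, 69 mm below the centre of the black head
- glue_bottle: bystander: small white bottle, 30 mm diameter, 85 mm tall, standing; origin under its centre
- spare_wheel: bystander: spare wheel lying flat, 64 mm diameter, 26 mm high; origin under its centre
- drink_can: bystander: yellow drinks bottle, 54 mm diameter, 125 mm tall, standing; origin under its centre
- hex_driver: bystander: hex driver 190 mm long lying along its own x axis, 18 mm thick; origin near the middle of its length, at the underside, tip towards +x

How it is judged (in metres and radians):
On the way, in this order (a step that is already met when the one before it is completed fails the run):
1. the arm is fully home in its detent (value of joint swing_arm below 0.05 rad), for 0.2 s.
2. the thumbscrew is seated, with the arm home (value of joint thumbscrew below 0.06 rad and value of joint swing_arm below 0.05 rad), for 0.1 s.
At the end, for the whole second after the job is handed in: the arm is home (within 0.05 rad of its stop), the thumbscrew stands still a quarter turn off its seat (1.57 rad, within 0.3 rad) after having been seated (within 0.06 rad), and the fingers still grip its head (over 5 N, grasp point within 35 mm of the head's centre) (value of joint swing_arm below 0.05 rad and value of joint thumbscrew between 1.27 and 1.87 rad and velocity of joint thumbscrew between -0.1 and 0.1 rad/s and contact force between the fingers and hold_down above 5 N and distance between the grasp point and screw_grip below 0.035 m); the arm keeps its last pose, push and grip.
It fails at once if a bystander is moved or knocked over (distance of any of glue_bottle, spare_wheel, drink_can, hex_driver from where it was at the start of the episode above 0.02 m or angle between any of glue_bottle, drink_can's own z axis and vertical above 0.5 rad).
It also fails if it takes over 72 s, if anything falls off the work surface, if the arm or the gripper's body presses on something with over 40 N, if the wrist force passes 120 N, or if a joint passes its speed limit or range.

## Working session

There is one attempt and no reset: what is moved stays moved. The work goes in short steps, Python scripts to look and compute and a tool call to move; the robot and the scene stay as the last step left them, time stands still between calls to the robot, and variables do not carry over. Pictures are saved under pics/ and viewed, and the job is handed in when it is done.

Besides the shell and the picture viewer there is one more tool, called after ">>>" by a JSON object that holds its "name" and its "arguments". apply_moves: Moves the arm, as the interface text tells. Its arguments: {"type":"object","properties":{"claw":{"type":"array","items":{"type":"number"}},"slide":{"type":"array","items":{"type":"array","items":{"type":"number"}}},"turn":{"type":"array","items":{"type":"array","items":{"type":"number"}}}},"required":["claw","slide","turn"]}

```bash
ls; mkdir -p pics; python3 - <<'E'
from workcell import robot
import cv2
for n in("top","side"):
    im=robot.camera(n); cv2.imwrite(f"pics/{n}0.png",im[:,:,::-1]); print(robot.get_calibration(n))
print(robot.observe())
E
```

```text
pics
{'K': array([[468.59159037,   0.        , 312.77051551],
       [  0.        , 468.59159037, 240.55094035],
       [  0.        ,   0.        ,   1.        ]]), 'position': array([ 0.43454454, -0.02997685,  1.07123646]), 'orientation': array([-170.02651195,    0.46580764,  -91.53599531])}
{'K': array([[472.62952255,   0.        , 321.27646249],
       [  0.        , 472.62952255, 238.43628594],
       [  0.        ,   0.        ,   1.        ]]), 'position': array([ 0.05179197, -0.67673218,  0.59487833]), 'orientation': array([-119.66444195,   -1.06911049,  -38.75618751])}
{'time': 0.1, 'joint_positions': array([ 8.06495560e+01,  1.46486351e+01,  6.13865306e+00, -2.18258876e-02,
       -8.15834539e+01, -1.63048978e+01]), 'joint_vel': array([ 0.02599139, -0.11051266,  0.19539292,  0.05305974, -0.02534907,
        0.00783121]), 'joint_efforts': array([-2.87128707e-03, -3.87601662e+01,  2.38475132e+01,  5.37796542e+00,
       -3.81531005e-03, -4.53749038e-06]), 'tcp_pos': array([0.23791998, 0.49541321, 0.24150582]), 'ee_rot': array([-8.99042612e+01,  5.51473208e-03,  1.54341451e+02]), 'wrist_force': array([ 0.04908117, -0.53464433, -0.14816339]), 'torque': array([ 0.00642957, -0.01512793, -0.03948803]), 'grip_width': 1.0009065886450215}
```

View pics/top0.png

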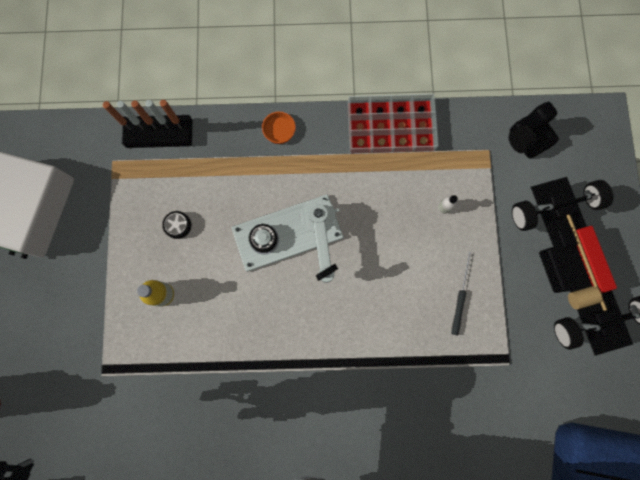

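View pics/side0.png

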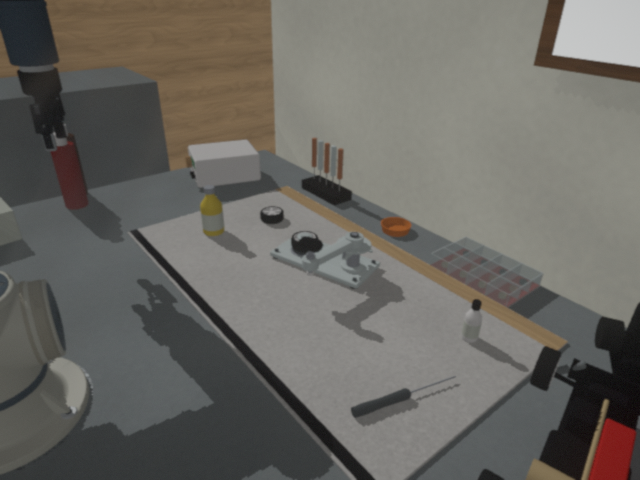

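The top view shows the hub at about (319,212), the black screw head at about (327,271) and the wheel at about (263,237). The spare wheel is at (176,225), the drink at (152,292), the driver at x≈460 and the glue at (450,204). I'll zoom in and measure.

```bash
cat > h.py <<'E'
import numpy as np, cv2
from scipy.spatial.transform import Rotation as R
from workcell import robot
def cal(n):
    c=robot.get_calibration(n); return c['K'],np.array(c['position']),R.from_euler('xyz',c['orientation'],degrees=True).as_matrix()
def ray(n,uv,z):
    K,p,M=cal(n); d=M@np.linalg.inv(K)@np.array([uv[0],uv[1],1.]); return p+d*(z-p[2])/d[2]
def proj(n,P):
    K,p,M=cal(n); q=K@(M.T@(np.array(P)-p)); return q[:2]/q[2]
def tri(a,b):
    A=[];B=[]
    Ps=[]
    for n,uv in(('top',a),('side',b)):
        K,p,M=cal(n); d=M@np.linalg.inv(K)@np.array([uv[0],uv[1],1.]); d/=np.linalg.norm(d)
        Q=np.eye(3)-np.outer(d,d); A.append(Q);B.append(Q@p)
    x=np.linalg.lstsq(np.vstack(A),np.hstack(B),rcond=None)[0]; return x
def snap(n,name,box=None,s=1):
    im=robot.camera(n)[:,:,::-1].copy()
    cv2.imwrite(f'pics/{name}_raw.png',im)
    if box: x0,y0,x1,y1=box; im=im[y0:y1,x0:x1]
    cv2.imwrite(f'pics/{name}.png',cv2.resize(im,None,fx=s,fy=s,interpolation=cv2.INTER_CUBIC)); 
E
python3 - <<'E'
import cv2
a=cv2.imread('pics/top0.png')[180:300,220:380]; cv2.imwrite('pics/top0z.png',cv2.resize(a,None,fx=5,fy=5,interpolation=cv2.INTER_CUBIC))
a=cv2.imread('pics/side0.png')[215:295,260:390]; cv2.imwrite('pics/side0z.png',cv2.resize(a,None,fx=6,fy=6,interpolation=cv2.INTER_CUBIC))
E
```

```text
(no output)
```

View pics/top0z.png

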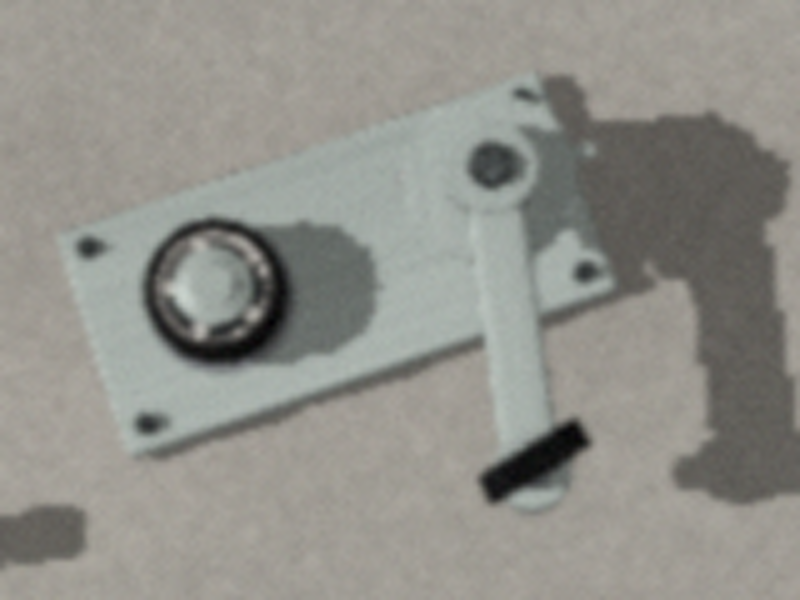

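View pics/side0z.png

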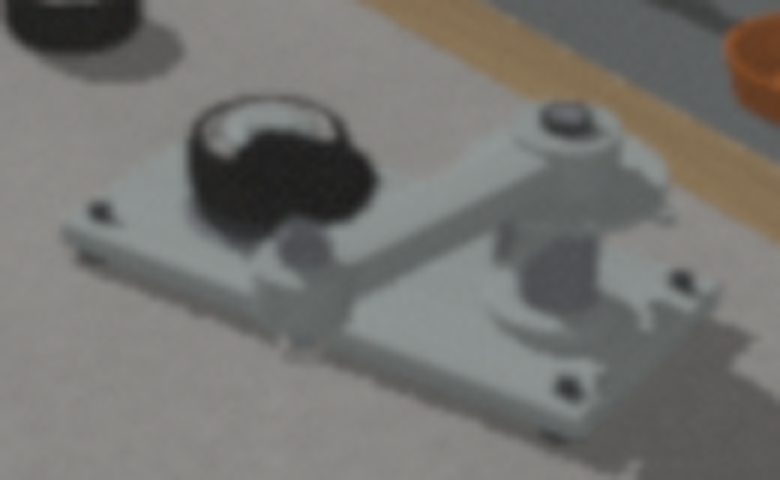

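```bash
python3 - <<'E'
from h import *
T=lambda x,y:(220+(x-2)/5,180+(y-2)/5)
np.set_printoptions(precision=4,suppress=True)
c=[ray('top',T(*p),.022)[:2] for p in((62,235),(540,72),(615,285),(132,448))]
print('corners',c,[np.linalg.norm(c[i]-c[(i+1)%4]) for i in range(4)])
w=ray('top',T(216,291),.057)[:2]; wp=ray('top',T(220,285),.062)[:2]; h=ray('top',T(496,165),.108)[:2]
print('wheel',w,wp,'hinge',h,np.linalg.norm(w-h),np.linalg.norm(wp-h))
cc=np.mean(c,0); print('plate centre',cc)
w0=(w+wp)/2; print('yaw of +y', np.degrees(np.arctan2(*(w0-h)[::-1])), 'edges',[np.degrees(np.arctan2(*(a-b)[::-1])) for a,b in((c[0],c[1]),(c[3],c[2]))])
hd=ray('top',T(535,461),.144)[:2]; e1=ray('top',T(488,490),.144)[:2]; e2=ray('top',T(582,434),.144)[:2]
print('head',hd,np.linalg.norm(hd-h),'arm dir',np.degrees(np.arctan2(*(hd-h)[::-1])),'head dir',np.degrees(np.arctan2(*(e1-e2)[::-1])),np.linalg.norm(e1-e2))
for nm,uv,z in(('spare',(176,224),.03),('drink',(147,292),.1),('glue',(453,199),.085),('drv',(463,300),.02)): print(nm,ray('top',uv,z)[:2])
E
```

```text
corners [array([0.6569, 0.1575]), array([ 0.7276, -0.0636]), array([ 0.6264, -0.0945]), array([0.558 , 0.1257])] [np.float64(0.2321830312180539), np.float64(0.10573431380629504), np.float64(0.230566399537605), np.float64(0.10387490766269646)]
wheel [0.6223 0.0833] [0.624 0.081] hinge [ 0.6636 -0.041 ] 0.1309804757619556 0.1282320956685002
plate centre [0.6422 0.0313]
yaw of +y 108.16019969903502 edges [np.float64(107.72944985865044), np.float64(107.26955579933946)]
head [ 0.534  -0.0526] 0.13007464620667789 arm dir -174.89898272154414 head dir 119.22760819904651 0.043559261756346807
spare [0.6648 0.2837]
drink [0.5071 0.3194]
glue [ 0.6909 -0.3326]
drv [ 0.476  -0.3565]
```

```bash
cat >> h.py <<'E'
H=np.array([.6642,-.0412]); Y0=107.7
def to(pos,yaw):
    s=robot.observe(); M=R.from_euler('xyz',s['ee_rot'],degrees=True)
    T=R.from_euler('xyz',[-90,0,yaw],degrees=True)
    return np.round(M.inv().apply(np.array(pos)-s['tcp_pos'])*1000,1), np.round((M.inv()*T).as_rotvec(),4)
def armpt(deg,r,side): # side>0: anticlockwise side of the bar
    a=np.radians(Y0+deg); d=np.array([np.cos(a),np.sin(a)]); n=np.array([-d[1],d[0]]); return H+r*d+side*n
E
python3 - <<'E'
from h import *
p=armpt(77.4,80,0); p=armpt(77.4,.080,.045); print(p, to([*p,.2],185))
E
```

```text
[ 0.58851696 -0.09313339] (array([-570.9,   42.2,  378.6]), array([-1.700e-03, -5.351e-01,  4.000e-04]))
```

>>> {"name": "apply_moves", "arguments": {"claw": [1,1,1,1,1,1,1,1,1,1,1,1,1,1,1,1,1,1], "slide": [[-40,0,27],[-80,0,53],[-120,0,80],[-160,0,106],[-200,0,133],[-240,0,159],[-280,0,186],[-320,0,212],[-360,5,239],[-400,10,265],[-440,15,292],[-480,20,318],[-520,30,345],[-550,36,365],[-571,42,379],[-571,42,379],[-571,42,379],[-571,42,379]], "turn": [[0,0,0],[0,-0.05,0],[0,-0.1,0],[0,-0.15,0],[0,-0.2,0],[0,-0.25,0],[0,-0.3,0],[0,-0.35,0],[0,-0.4,0],[0,-0.45,0],[0,-0.5,0],[0,-0.535,0],[0,-0.535,0],[0,-0.535,0],[0,-0.535,0],[0,-0.535,0],[0,-0.535,0],[0,-0.535,0]]}}

```text
time: 1.9
tcp_pos: [0.5882, -0.0928, 0.2004]
ee_rot: [-89.9, -0.0, -175.0]
wrist_force: [0.5, 0.1, 0.0]
grip_width: 0.001
```

>>> {"name": "apply_moves", "arguments": {"claw": [1,1,1,1,1,1], "slide": [[0,25,0],[0,50,0],[0,75,0],[0,95,0],[0,103,0],[0,103,0]], "turn": [[0,0,0],[0,0,0],[0,0,0],[0,0,0],[0,0,0],[0,0,0]]}}

```text
time: 2.5
tcp_pos: [0.5875, -0.0922, 0.097]
ee_rot: [-89.9, -0.1, -174.9]
wrist_force: [0.6, 0.2, 0.6]
grip_width: 0.002
```

```bash
python3 - <<'E'
from h import *
snap('top','t1',(220,150,420,300),4); snap('side','s1',(230,150,420,300),4)
E
```

```text
(no output)
```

View pics/t1.png

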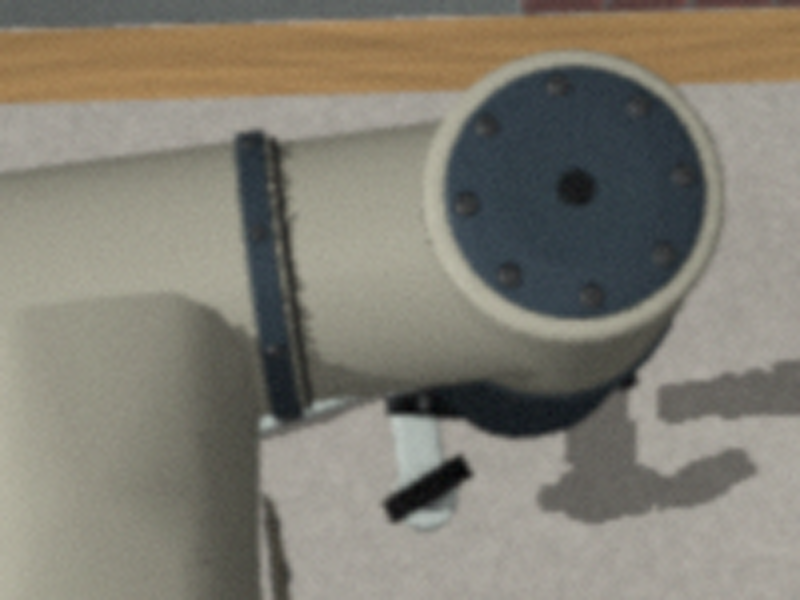

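View pics/s1.png

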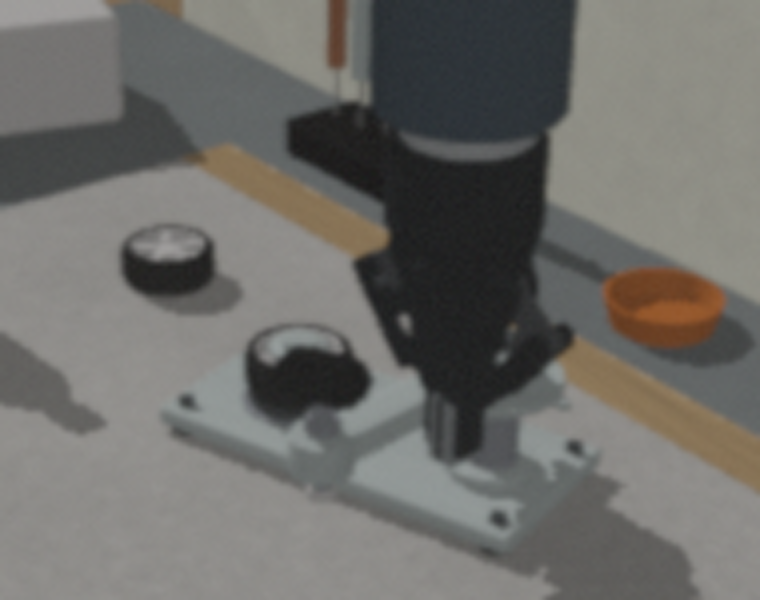

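```bash
python3 - <<'E'
from h import *
def show(l):
    sl=[];tu=[]
    for th,s in l:
        a,b=to([*armpt(th,.080,s),.097],Y0+th); sl.append([int(v) for v in np.round(a)]); sl[-1][1]=0; tu.append([0,float(round(b[1],2)),0])
    print(sl);print(tu)
show([(77.4,.04),(77.4,.035),(77.4,.03),(77.4,.026)]+[(th,.026) for th in np.arange(75,42,-2.5)]+[(42.5,.026)])
E
```

```text
[[0, 0, -4], [0, 0, -10], [0, 0, -14], [0, 0, -18], [1, 0, -22], [2, 0, -25], [3, 0, -29], [4, 0, -33], [4, 0, -36], [4, 0, -40], [4, 0, -44], [4, 0, -47], [4, 0, -51], [4, 0, -55], [3, 0, -58], [3, 0, -62], [2, 0, -65], [1, 0, -69], [1, 0, -69]]
[[0, -0.0, 0], [0, -0.0, 0], [0, -0.0, 0], [0, -0.0, 0], [0, 0.04, 0], [0, 0.09, 0], [0, 0.13, 0], [0, 0.17, 0], [0, 0.22, 0], [0, 0.26, 0], [0, 0.3, 0], [0, 0.35, 0], [0, 0.39, 0], [0, 0.43, 0], [0, 0.48, 0], [0, 0.52, 0], [0, 0.57, 0], [0, 0.61, 0], [0, 0.61, 0]]
```

>>> {"name": "apply_moves", "arguments": {"claw": [1,1,1,1,1,1,1,1,1,1,1,1,1,1,1,1,1,1,1], "slide": [[0,0,-4],[0,0,-10],[0,0,-14],[0,0,-18],[1,0,-22],[2,0,-25],[3,0,-29],[4,0,-33],[4,0,-36],[4,0,-40],[4,0,-44],[4,0,-47],[4,0,-51],[4,0,-55],[3,0,-58],[3,0,-62],[2,0,-65],[1,0,-69],[1,0,-69]], "turn": [[0,0,0],[0,0,0],[0,0,0],[0,0,0],[0,0.04,0],[0,0.09,0],[0,0.13,0],[0,0.17,0],[0,0.22,0],[0,0.26,0],[0,0.3,0],[0,0.35,0],[0,0.39,0],[0,0.43,0],[0,0.48,0],[0,0.52,0],[0,0.57,0],[0,0.61,0],[0,0.61,0]]}}

```text
time: 4.5
tcp_pos: [0.5818, -0.0234, 0.0988]
ee_rot: [-90.0, 0.1, 150.2]
wrist_force: [0.5, 0.5, 0.8]
grip_width: -0.0
```

```bash
python3 - <<'E'
from h import *
snap('top','t2',(180,150,380,300),4); snap('side','s2',(230,150,420,300),4)
def show(l):
    sl=[];tu=[]
    for th,s in l:
        a,b=to([*armpt(th,.080,s),.097],Y0+th); sl.append([int(v) for v in np.round(a)]); sl[-1][1]=0; tu.append([0,float(round(b[1],2)),0])
    print(sl);print(tu)
show([(th,.026) for th in np.arange(40,4,-2.5)]+[(5,.026)])
E
```

```text
[[1, 0, -3], [2, 0, -7], [2, 0, -10], [3, 0, -14], [4, 0, -18], [4, 0, -22], [4, 0, -25], [4, 0, -29], [4, 0, -32], [3, 0, -36], [3, 0, -40], [2, 0, -43], [1, 0, -47], [0, 0, -50], [-1, 0, -54], [-1, 0, -54]]
[[0, 0.04, 0], [0, 0.09, 0], [0, 0.13, 0], [0, 0.17, 0], [0, 0.22, 0], [0, 0.26, 0], [0, 0.31, 0], [0, 0.35, 0], [0, 0.39, 0], [0, 0.44, 0], [0, 0.48, 0], [0, 0.52, 0], [0, 0.57, 0], [0, 0.61, 0], [0, 0.65, 0], [0, 0.65, 0]]
```

View pics/t2.png

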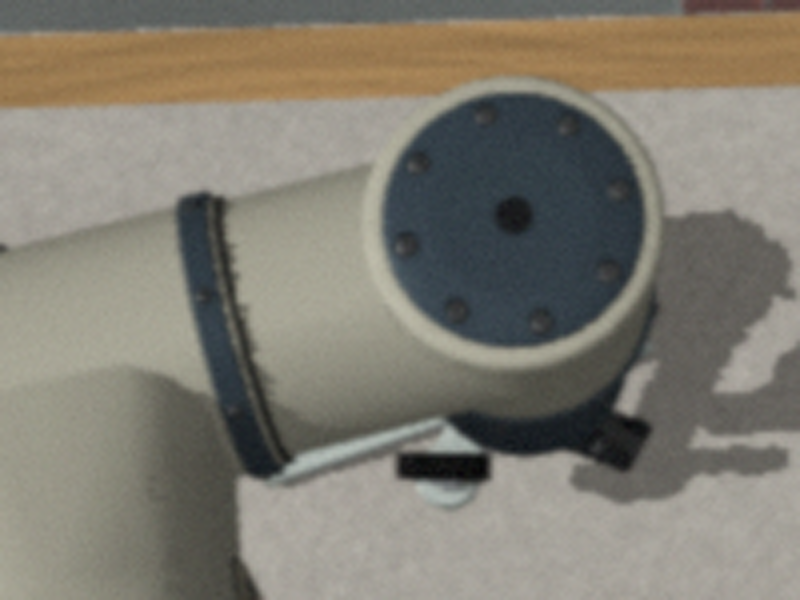

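View pics/s2.png

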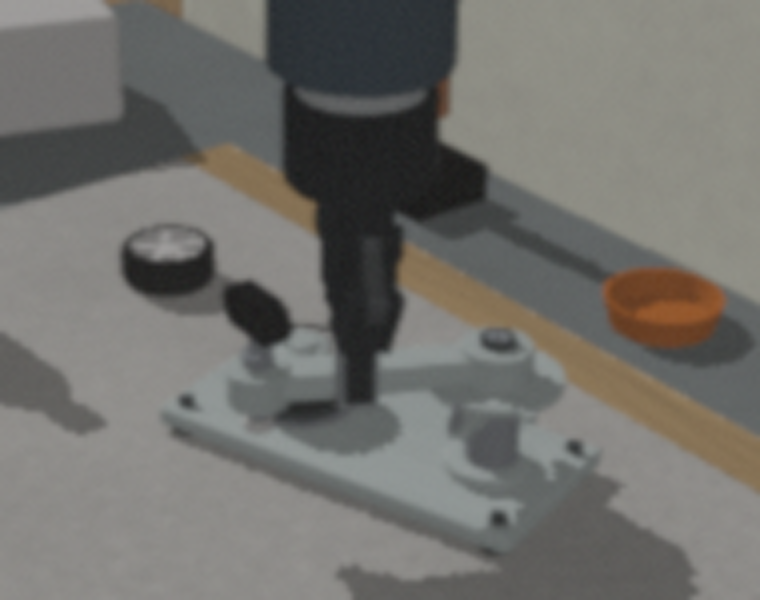

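The arm is following the fingers: the head is now at about (443,466) in the crop, which is full-image (291,266). I'll keep pushing.

>>> {"name": "apply_moves", "arguments": {"claw": [1,1,1,1,1,1,1,1,1,1,1,1,1,1,1,1], "slide": [[1,1,-3],[2,2,-7],[2,2,-10],[3,2,-14],[4,2,-18],[4,2,-22],[4,2,-25],[4,2,-29],[4,2,-32],[3,2,-36],[3,2,-40],[2,2,-43],[1,2,-47],[0,2,-50],[-1,2,-54],[-1,2,-54]], "turn": [[0,0.04,0],[0,0.09,0],[0,0.13,0],[0,0.17,0],[0,0.22,0],[0,0.26,0],[0,0.31,0],[0,0.35,0],[0,0.39,0],[0,0.44,0],[0,0.48,0],[0,0.52,0],[0,0.57,0],[0,0.61,0],[0,0.65,0],[0,0.65,0]]}}

```text
time: 6.2
tcp_pos: [0.6095, 0.0226, 0.0965]
ee_rot: [-90.0, 0.1, 113.0]
wrist_force: [-0.3, -0.8, -0.9]
grip_width: 0.002
```

```bash
python3 - <<'E'
from h import *
snap('top','t3',(180,150,380,300),4); snap('side','s3',(230,150,420,300),4)
for th in (3,1,0): print(to([*armpt(th,.080,.026),.097],Y0+th))
E
```

```text
(array([ 1. , -0.2, -2.6]), array([ 0.0014,  0.0413, -0.0023]))
(array([ 1.7, -0.2, -5.4]), array([ 0.0015,  0.0762, -0.0023]))
(array([ 2.1, -0.2, -6.8]), array([ 0.0015,  0.0937, -0.0022]))
```

View pics/t3.png

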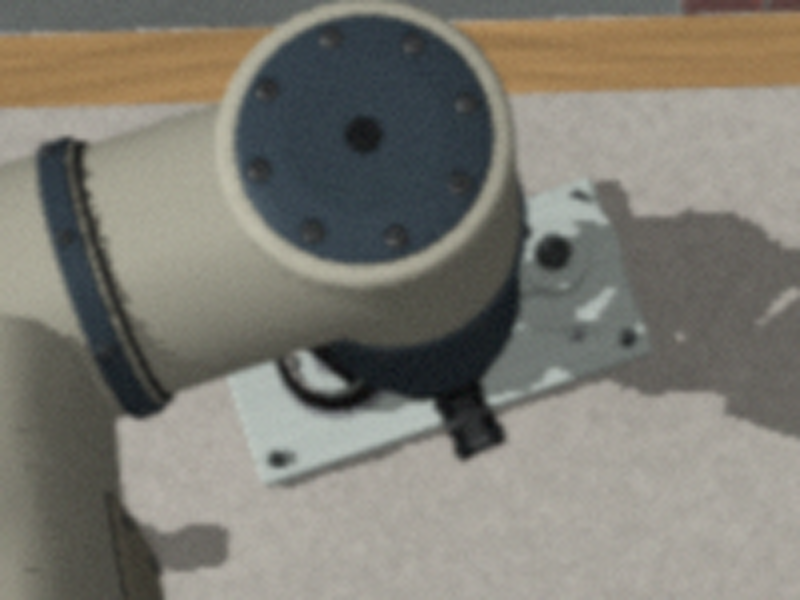

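View pics/s3.png

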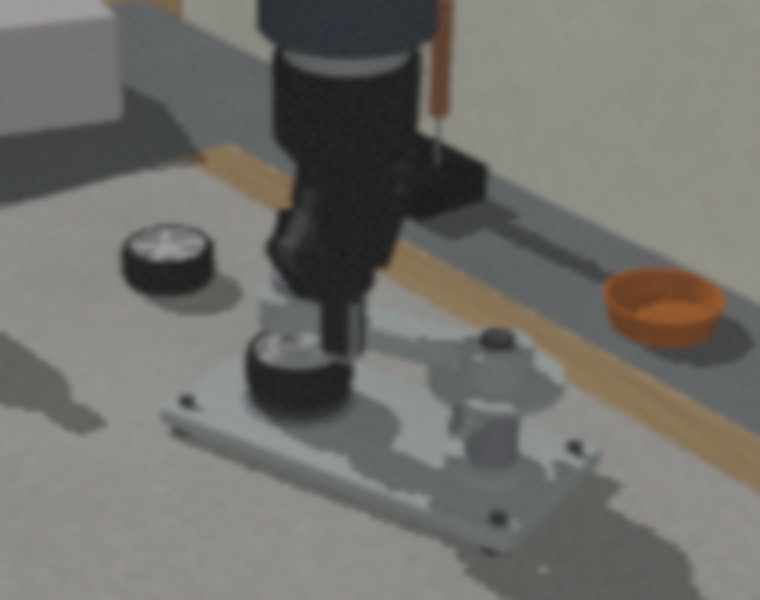

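>>> {"name": "apply_moves", "arguments": {"claw": [1,1,1,1,1,1,1,1,1,1,1,1,1,1], "slide": [[0,0,10],[0,0,20],[0,0,30],[0,-25,40],[0,-50,50],[-20,-80,60],[-60,-110,70],[-100,-150,80],[-140,-150,80],[-180,-150,90],[-200,-150,100],[-200,-150,100],[-200,-150,100],[-200,-150,100]], "turn": [[0,0,0],[0,0,0],[0,0,0],[0,0,0],[0,0,0],[0,-0.1,0],[0,-0.2,0],[0,-0.3,0],[0,-0.4,0],[0,-0.5,0],[0,-0.6,0],[0,-0.7,0],[0,-0.8,0],[0,-0.8,0]]}}

```text
time: 7.7
tcp_pos: [0.5949, -0.2008, 0.2471]
ee_rot: [-90.0, 0.1, 158.9]
wrist_force: [-1.4, 0.1, 0.2]
grip_width: 0.002
```

```bash
python3 - <<'E'
from h import *
snap('top','t4',(220,180,380,300),5); snap('side','s4',(230,170,400,295),4)
E
```

```text
(no output)
```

View pics/t4.png

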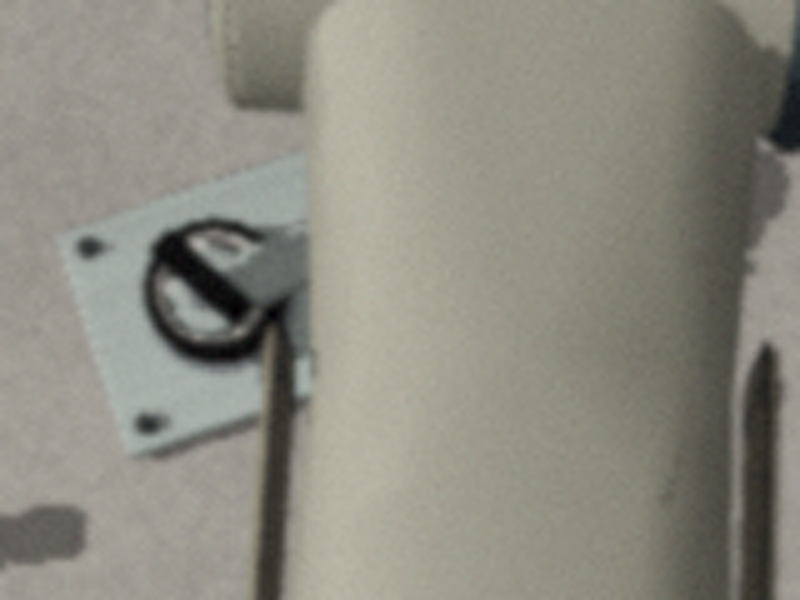

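View pics/s4.png

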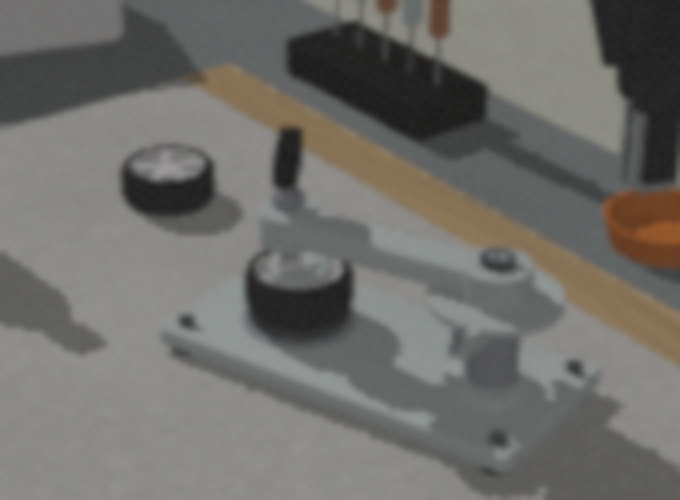

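The arm looks home: head in the top crop from (170,243) to (245,315), and in the side crop at (288,156). Checking by triangulation.

```bash
python3 - <<'E'
from h import *
np.set_printoptions(precision=4,suppress=True)
im=cv2.imread('pics/t4_raw.png'); 
T=lambda x,y:(220+(x-2)/5,180+(y-2)/5)
e1=ray('top',T(168,242),.144)[:2];e2=ray('top',T(248,317),.144)[:2]
hd=(e1+e2)/2; print('top head',hd,np.linalg.norm(e1-e2),'dir',np.degrees(np.arctan2(*(e2-e1)[::-1])))
print('pred home',armpt(0,.13,0),'arm deg',np.degrees(np.arctan2(*(hd-H)[::-1]))-Y0,np.linalg.norm(hd-H))
S=lambda x,y:(230+(x-1.5)/4,170+(y-1.5)/4)
t=T(208,279.5)
print('tri', tri(t,S(288,153)), 'top of head side', ray('side',S(290,128),.144), 'side ctr at .132',ray('side',S(288,157),.132))
E
```

```text
top head [0.6111 0.0768] 0.045030840961701415 dir -134.6823649291733
pred home [0.6247 0.0826] arm deg 6.539712718983779 0.1294395480177564
tri [0.6125 0.0775 0.1368] top of head side [0.6236 0.0904 0.144 ] side ctr at .132 [0.6154 0.0813 0.132 ]
```

The arm measures about 4–6.5° short of home, right where I stopped pushing, so the detent had not pulled it in. I'll go back and push further.

```bash
python3 - <<'E'
from h import *
for z in(.2,.097): print(to([*armpt(5,.080,.045),z],Y0+5))
E
```

```text
(array([  81.4,   46.9, -199.8]), array([ 4.000e-04,  8.039e-01, -2.700e-03]))
(array([  81.6,  149.9, -199.9]), array([ 4.000e-04,  8.039e-01, -2.700e-03]))
```

>>> {"name": "apply_moves", "arguments": {"claw": [1,1,1,1,1,1,1,1,1,1,1,1,1,1,1,1,1], "slide": [[-10,0,-30],[0,0,-60],[15,0,-90],[30,0,-120],[45,10,-150],[60,20,-180],[75,30,-195],[81,40,-200],[81,47,-200],[81,47,-200],[81,70,-200],[81,90,-200],[81,110,-200],[81,130,-200],[81,145,-200],[81,150,-200],[81,150,-200]], "turn": [[0,0.1,0],[0,0.2,0],[0,0.3,0],[0,0.4,0],[0,0.5,0],[0,0.6,0],[0,0.7,0],[0,0.8,0],[0,0.8,0],[0,0.8,0],[0,0.8,0],[0,0.8,0],[0,0.8,0],[0,0.8,0],[0,0.8,0],[0,0.8,0],[0,0.8,0]]}}

```text
time: 9.5
tcp_pos: [0.5926, 0.0144, 0.0968]
ee_rot: [-90.0, 0.1, 112.9]
wrist_force: [-0.8, 0.2, 0.6]
grip_width: -0.0
```

```bash
python3 - <<'E'
from h import *
for th in(5,2,0,-2,-4): print(th,to([*armpt(th,.080,.026),.097],Y0+th))
E
```

```text
5 (array([  1. ,  -0.2, -18.6]), array([ 0.0007,  0.0039, -0.0025]))
2 (array([  2.2,  -0.2, -22.9]), array([ 0.0007,  0.0562, -0.0024]))
0 (array([  2.9,  -0.2, -25.7]), array([ 0.0008,  0.0911, -0.0024]))
-2 (array([  3.5,  -0.2, -28.6]), array([ 0.0008,  0.126 , -0.0024]))
-4 (array([  4. ,  -0.2, -31.5]), array([ 0.0009,  0.1609, -0.0024]))
```

>>> {"name": "apply_moves", "arguments": {"claw": [1,1,1,1,1,1,1,1,1], "slide": [[0,0,-6],[0,0,-12],[1,0,-16],[1,0,-19],[2,0,-21],[2,0,-23],[3,0,-25],[3,0,-26],[3,0,-26]], "turn": [[0,0,0],[0,0,0],[0,0,0],[0,0,0],[0,0.03,0],[0,0.06,0],[0,0.08,0],[0,0.09,0],[0,0.09,0]]}}

```text
time: 10.4
tcp_pos: [0.6155, 0.0275, 0.0968]
ee_rot: [-90.1, 0.1, 107.8]
wrist_force: [-0.7, 0.6, -0.4]
grip_width: 0.001
```

>>> {"name": "apply_moves", "arguments": {"claw": [1,1,1,1], "slide": [[0,0,-1],[0,0,-2],[0,0,-2],[0,0,-2]], "turn": [[0,0,0],[0,0,0],[0,0,0],[0,0,0]]}}

```text
time: 10.8
tcp_pos: [0.6175, 0.0281, 0.0969]
ee_rot: [-90.1, 0.1, 107.8]
wrist_force: [-0.3, 0.3, -0.2]
grip_width: 0.003
```

>>> {"name": "apply_moves", "arguments": {"claw": [1,1,1,1], "slide": [[0,0,-1],[0,0,-2],[0,0,-2],[0,0,-2]], "turn": [[0,0,0],[0,0,0],[0,0,0],[0,0,0]]}}

```text
time: 11.2
tcp_pos: [0.6191, 0.0286, 0.0968]
ee_rot: [-90.0, 0.1, 107.8]
wrist_force: [-1.0, -0.5, 0.1]
grip_width: -0.003
```

```bash
python3 - <<'E'
from h import *
print(robot.observe()['wrist_force'],robot.observe()['torque'])
snap('side','s5',(230,170,400,295),4)
E
```

```text
[-0.98173125 -0.50976286  0.14524157] [-0.19696406  0.43137531 -0.00256842]
```

View pics/s5.png

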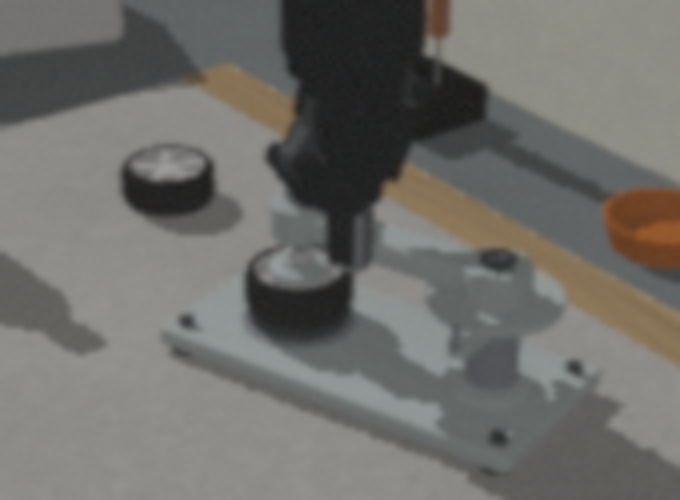

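>>> {"name": "apply_moves", "arguments": {"claw": [1,1,1,1], "slide": [[0,0,-1],[0,0,-2],[0,0,-2],[0,0,-2]], "turn": [[0,0,0],[0,0,0],[0,0,0],[0,0,0]]}}

```text
time: 11.65
tcp_pos: [0.6194, 0.0287, 0.0966]
ee_rot: [-89.8, 0.1, 107.8]
wrist_force: [-6.3, -0.8, 3.4]
grip_width: -0.001
```

>>> {"name": "apply_moves", "arguments": {"claw": [1,1,1,1], "slide": [[0,0,-1],[0,0,-2],[0,0,-2],[0,0,-2]], "turn": [[0,0,0],[0,0,0],[0,0,0],[0,0,0]]}}

```text
time: 12.05
tcp_pos: [0.6195, 0.0287, 0.0966]
ee_rot: [-89.6, 0.1, 107.8]
wrist_force: [-8.3, -1.4, 5.1]
grip_width: -0.001
```

```bash
python3 - <<'E'
from h import *
print(robot.observe()['wrist_force'],robot.observe()['torque'])
snap('side','s6',(230,170,400,295),4)
E
```

```text
[-8.28385667 -1.35066762  5.10777794] [-0.41293189  2.75766602  0.01547053]
```

View pics/s6.png

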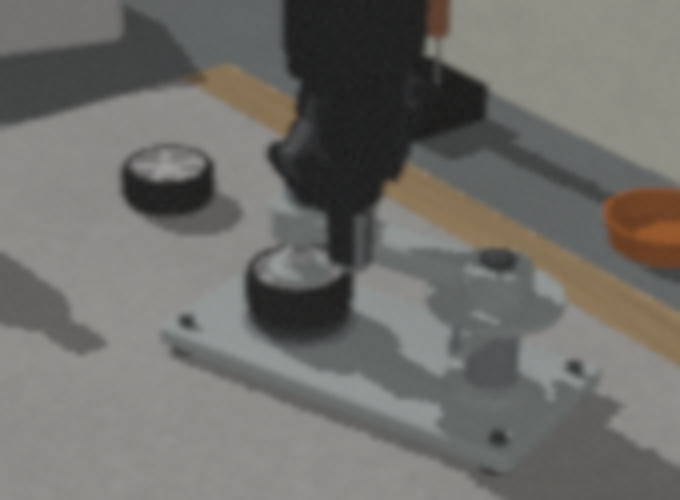

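Hard stop reached: the force rose to about 9 N and the tool no longer advances. I'll retreat and verify.

>>> {"name": "apply_moves", "arguments": {"claw": [1,1,1,1,1,1,0.3,0.3,0.3,0.3,0.3,0.3,0.3,0.3], "slide": [[0,0,10],[0,0,20],[0,0,30],[0,-25,40],[0,-50,50],[-20,-80,60],[-60,-110,70],[-100,-150,80],[-140,-150,80],[-180,-150,90],[-200,-150,100],[-200,-150,100],[-200,-150,100],[-200,-150,100]], "turn": [[0,0,0],[0,0,0],[0,0,0],[0,0,0],[0,-0.1,0],[0,-0.2,0],[0,-0.3,0],[0,-0.4,0],[0,-0.5,0],[0,-0.6,0],[0,-0.7,0],[0,-0.8,0],[0,-0.95,0],[0,-1.1,0]]}}

```text
time: 13.5
tcp_pos: [0.5858, -0.1921, 0.2478]
ee_rot: [-89.7, -0.3, 171.1]
wrist_force: [0.2, -0.4, 0.7]
grip_width: 0.702
```

```bash
python3 - <<'E'
from h import *
snap('top','t7',(220,180,380,300),5); snap('side','s7',(230,170,400,295),4)
E
```

```text
(no output)
```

View pics/t7.png

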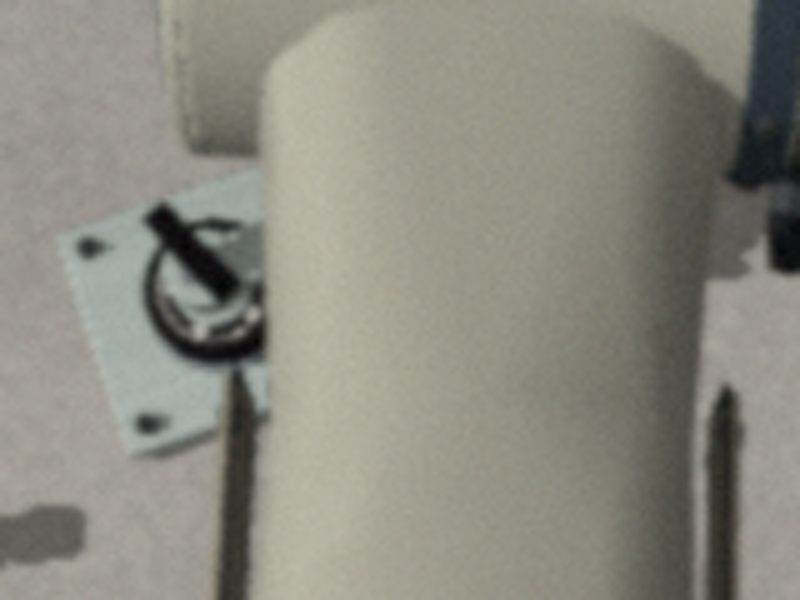

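View pics/s7.png

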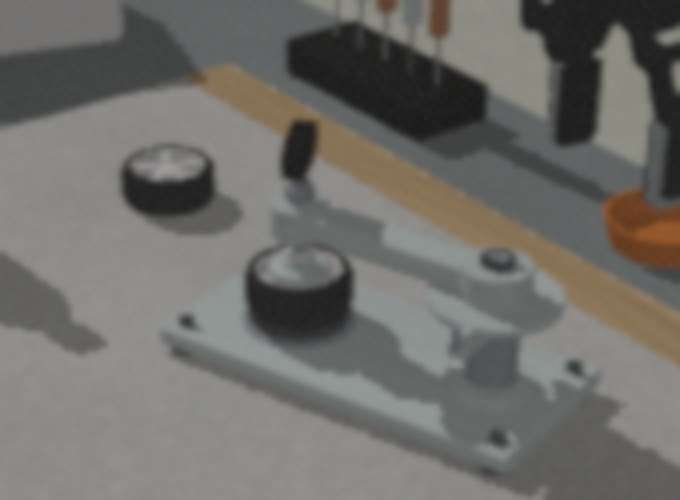

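```bash
python3 - <<'E'
from h import *
np.set_printoptions(precision=4,suppress=True)
T=lambda x,y:(220+(x-2)/5,180+(y-2)/5)
e1=ray('top',T(156,211),.144)[:2];e2=ray('top',T(232,292),.144)[:2]
hd=(e1+e2)/2; print('top head',hd,np.linalg.norm(e1-e2),'dir',180+np.degrees(np.arctan2(*(e1-e2)[::-1])))
print('pred home',armpt(0,.13,0),'arm deg',np.degrees(np.arctan2(*(hd-H)[::-1]))-Y0,np.linalg.norm(hd-H))
S=lambda x,y:(230+(x-1.5)/4,170+(y-1.5)/4)
print('side ctr',ray('side',S(299,151),.132))
print('tri', tri(T(194,251.5),S(299,148)))
E
```

```text
top head [0.6227 0.0824] 0.045836179498476404 dir 221.69242258728423
pred home [0.6247 0.0826] arm deg 0.8476425304607886 0.13036805363756246
side ctr [0.6249 0.0837 0.132 ]
tri [0.6247 0.0835 0.134 ]
```

Home confirmed: the head is at (0.624, 0.083), predicted (0.6247, 0.0826), at z≈0.132–0.134 with its length at 221.7°. So the thumbscrew is at about 1.99 rad. Next, the pre-grasp.

```bash
python3 - <<'E'
from h import *
for z in(.22,.128): print(to([.6238,.083,z],221.7))
E
```

```text
(array([   6.1,   26.5, -277.5]), array([-0.0026, -0.8875,  0.0066]))
(array([   5.7,  118.5, -277.9]), array([-0.0026, -0.8875,  0.0066]))
```

>>> {"name": "apply_moves", "arguments": {"claw": [0.3,0.3,0.3,0.3,0.3,0.3,0.3,0.3,0.3,0.3,0.3,0.3,0.3,0.3], "slide": [[0,0,-30],[0,0,-60],[0,0,-90],[0,0,-120],[0,5,-150],[0,10,-180],[3,15,-210],[6,20,-240],[6,24,-265],[6,26,-275],[6,26,-278],[6,26,-278],[6,26,-278],[6,26,-278]], "turn": [[0,-0.1,0],[0,-0.2,0],[0,-0.3,0],[0,-0.4,0],[0,-0.5,0],[0,-0.6,0],[0,-0.7,0],[0,-0.8,0],[0,-0.887,0],[0,-0.887,0],[0,-0.887,0],[-0.003,-0.887,0.007],[-0.003,-0.887,0.007],[-0.003,-0.887,0.007]]}}

```text
time: 15.0
tcp_pos: [0.624, 0.0825, 0.221]
ee_rot: [-90.0, 0.1, -138.5]
wrist_force: [0.1, -0.0, 0.2]
grip_width: 0.696
```

```bash
python3 - <<'E'
from h import *
print(to([.6238,.083,.128],221.7))
print(robot.observe()['joint_positions'])
E
```

```text
(array([-0.1, 93. , -0.5]), array([-0.0001, -0.0027, -0.0012]))
[ 2.17206779e+01  2.40663944e+01  1.66893856e+01 -1.63545390e-02
 -8.25545660e+01  1.09828360e+02]
```

>>> {"name": "apply_moves", "arguments": {"claw": [0.3,0.3,0.3,0.3,0.3,0.3,0.3], "slide": [[0,20,0],[0,45,0],[0,65,0],[0,80,0],[0,90,0],[0,93,0],[0,93,0]], "turn": [[0,0,0],[0,0,0],[0,0,0],[0,0,0],[0,0,0],[0,0,0],[0,0,0]]}}

```text
time: 15.7
tcp_pos: [0.6242, 0.0822, 0.1282]
ee_rot: [-90.0, 0.1, -138.5]
wrist_force: [0.3, -0.5, 0.2]
grip_width: 0.703
```

```bash
python3 - <<'E'
from h import *
snap('side','s8',(230,150,400,275),4)
E
```

```text
(no output)
```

View pics/s8.png

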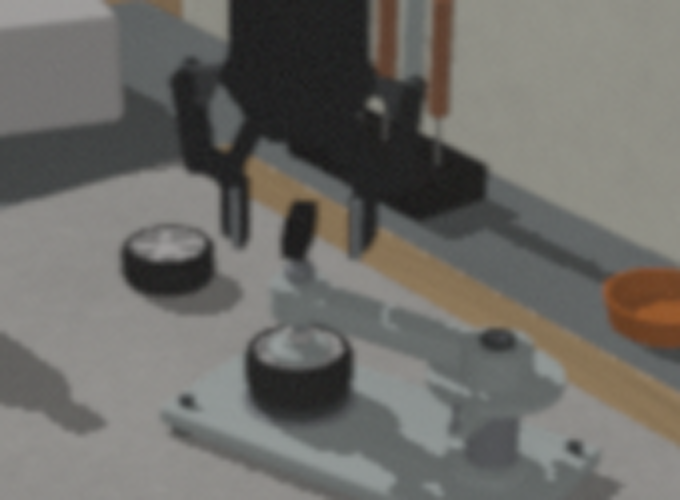

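The head at (300,230) in the crop stands between the fingers at (235,210) and (362,220). Closing now.

>>> {"name": "apply_moves", "arguments": {"claw": [0.6,0.9,1,1,1,1,1,1,1,1], "slide": [[0,0,0],[0,0,0],[0,0,0],[0,0,0],[0,0,0],[0,0,0],[0,0,0],[0,0,0],[0,0,0],[0,0,0]], "turn": [[0,0,0],[0,0,0],[0,0,0],[0,0,0],[0,0,0],[0,0,0],[0,0,0],[0,0,0],[0,0,0],[0,0,0]]}}

```text
time: 16.75
tcp_pos: [0.6246, 0.0827, 0.1292]
ee_rot: [-90.0, 0.2, -138.5]
wrist_force: [-2.6, 2.9, 5.1]
grip_width: 0.126
```

```bash
python3 - <<'E'
from h import *
o=robot.observe();print(o['wrist_force'],o['torque'])
snap('side','s9',(230,150,400,275),4)
E
```

```text
[-2.58032015  2.90086329  5.09426509] [1.04925835 1.09639234 0.08505938]
```

View pics/s9.png

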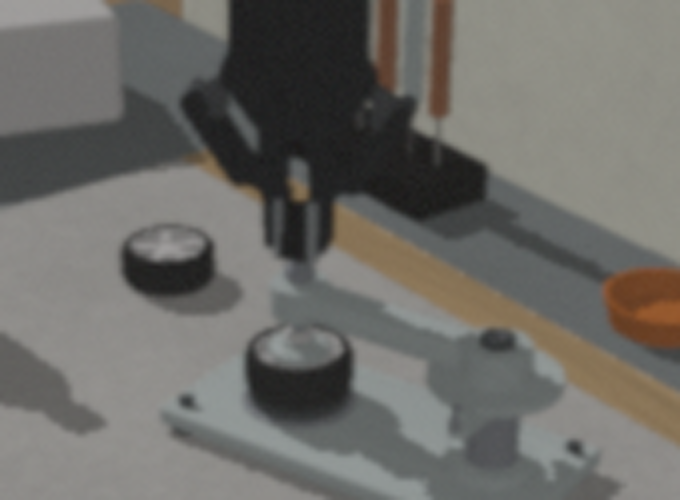

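>>> {"name": "apply_moves", "arguments": {"claw": [1,1,1,1,1,1,1,1,1,1,1,1,1,1,1,1,1,1,1,1], "slide": [[0,0,0],[0,0,0],[0,0,0],[0,0,0],[0,0,0],[0,0,0],[0,0,0],[0,0,0],[0,0,0],[0,0.5,0],[0,0.5,0],[0,0.5,0],[0,0.5,0],[0,0.5,0],[0,0.5,0],[0,1,0],[0,1,0],[0,1,0],[0,1,0],[0,1,0]], "turn": [[0,0.08,0],[0,0.16,0],[0,0.24,0],[0,0.32,0],[0,0.4,0],[0,0.48,0],[0,0.56,0],[0,0.64,0],[0,0.72,0],[0,0.8,0],[0,0.88,0],[0,0.96,0],[0,1.04,0],[0,1.12,0],[0,1.2,0],[0,1.28,0],[0,1.36,0],[0,1.44,0],[0,1.52,0],[0,1.6,0]]}}

```text
time: 18.8
tcp_pos: [0.6247, 0.0874, 0.1286]
ee_rot: [-90.5, -0.2, 129.7]
wrist_force: [-4.7, 14.2, 5.2]
grip_width: 0.127
```

```bash
python3 - <<'E'
from h import *
o=robot.observe();print(o['wrist_force'],o['torque'],o['grip_width'],o['tcp_pos'],o['ee_rot'])
snap('side','s10',(230,150,400,275),4)
E
```

```text
[-4.67914784 14.24822204  5.22035397] [5.68106226 1.5522865  0.10037643] 0.1269486398663268 [0.62473552 0.08742445 0.12860536] [-90.53001625  -0.22772156 129.74837045]
```

View pics/s10.png

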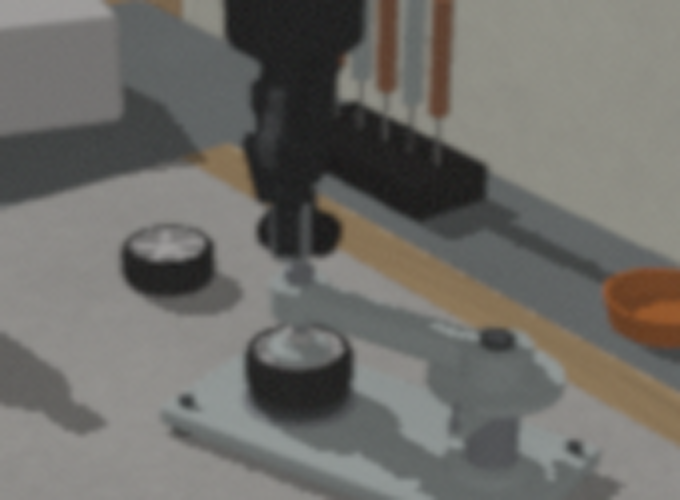

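The jaws grip the head about 3.3 mm off the screw axis. The two poses agree on the axis being at (0.627, 0.085). I'll have the remaining turns circle that axis.

```bash
cat >> h.py <<'E'
AX=np.array([.627,.0849]); A=.0033
def rot(yaws,z):
    for y in yaws:
        u=np.array([np.cos(np.radians(y)),np.sin(np.radians(y))])
        a,b=to([*(AX+A*u),z],y); print(y,a,b)
E
python3 - <<'E'
from h import *
rot([129.7,125,120,115,112,109,107,105,102],.1284)
E
```

```text
129.7 [-0.1  0.2 -0. ] [ 0.0094 -0.0034  0.0039]
125 [-0.1  0.2 -0.3] [0.0092 0.0786 0.0043]
120 [-0.1  0.2 -0.6] [0.009  0.1659 0.0047]
115 [-0.2  0.2 -0.9] [0.0088 0.2531 0.0051]
112 [-0.2  0.2 -1.1] [0.0087 0.3055 0.0054]
109 [-0.3  0.2 -1.2] [0.0086 0.3579 0.0056]
107 [-0.3  0.2 -1.3] [0.0085 0.3928 0.0057]
105 [-0.4  0.2 -1.4] [0.0084 0.4277 0.0059]
102 [-0.5  0.2 -1.6] [0.0083 0.48   0.0061]
```

>>> {"name": "apply_moves", "arguments": {"claw": [1,1,1,1,1,1,1,1], "slide": [[0,0,0],[0,0,-0.2],[0,0.1,-0.4],[0,0.1,-0.6],[-0.1,0.2,-0.8],[-0.2,0.2,-1],[-0.2,0.2,-1],[-0.2,0.2,-1]], "turn": [[0.005,0.05,0.004],[0.009,0.1,0.004],[0.009,0.15,0.004],[0.009,0.2,0.005],[0.009,0.25,0.005],[0.009,0.3,0.005],[0.009,0.3,0.005],[0.009,0.3,0.005]]}}

```text
time: 19.65
tcp_pos: [0.6259, 0.0893, 0.1285]
ee_rot: [-90.1, -0.1, 112.3]
wrist_force: [-1.6, 5.3, 3.4]
grip_width: 0.126
```

```bash
python3 - <<'E'
from h import *
np.set_printoptions(precision=4,suppress=True)
o=robot.observe();print(o['wrist_force'],o['torque'],o['joint_efforts'][5],o['grip_width'],o['tcp_pos'],o['ee_rot'])
rot([112,110,108,106,104,102],.1284)
E
```

```text
[-1.562   5.2564  3.3562] [ 1.9789  0.782  -0.0247] 0.029356079176068306 0.12577652319280802 [0.6259 0.0893 0.1285] [-90.0703  -0.1174 112.3186]
112 [-1.2  0.1  0.6] [0.0012 0.0056 0.0021]
110 [-1.2  0.1  0.5] [0.0012 0.0405 0.0021]
108 [-1.2  0.1  0.4] [0.0011 0.0754 0.0021]
106 [-1.2  0.1  0.3] [0.0011 0.1103 0.0021]
104 [-1.2  0.1  0.2] [0.0011 0.1452 0.0021]
102 [-1.2  0.1  0. ] [0.001  0.1801 0.0022]
```

>>> {"name": "apply_moves", "arguments": {"claw": [1,1,1], "slide": [[0,0.1,0],[0,0.1,0],[0,0.1,0]], "turn": [[0,0.03,0],[0,0.05,0],[0,0.05,0]]}}

```text
time: 19.95
tcp_pos: [0.626, 0.0896, 0.1285]
ee_rot: [-90.1, -0.1, 109.4]
wrist_force: [-1.5, 2.3, 3.5]
grip_width: 0.129
```

```bash
cat > st.py <<'E'
from h import *
np.set_printoptions(precision=4,suppress=True)
o=robot.observe();print(o['wrist_force'],o['torque'],o['joint_efforts'][5],o['grip_width'],o['tcp_pos'],o['ee_rot'])
E
python3 st.py
```

```text
[-1.5003  2.3121  3.454 ] [ 1.0679  0.672  -0.034 ] -0.19421841949224472 0.12946804180428828 [0.626  0.0896 0.1285] [-90.0949  -0.1362 109.4401]
```

>>> {"name": "apply_moves", "arguments": {"claw": [1,1,1], "slide": [[0,0,0],[0,0,0],[0,0,0]], "turn": [[0,0.03,0],[0,0.05,0],[0,0.05,0]]}}

```text
time: 20.25
tcp_pos: [0.6262, 0.0897, 0.1285]
ee_rot: [-90.1, -0.1, 106.6]
wrist_force: [-0.8, 2.8, 3.0]
grip_width: 0.125
```

```bash
python3 st.py
```

```text
[-0.839   2.8106  2.9811] [0.9328 0.4575 0.313 ] -0.5399143137037754 0.1246309892830566 [0.6262 0.0897 0.1285] [-90.1051  -0.142  106.6063]
```

>>> {"name": "apply_moves", "arguments": {"claw": [1,1,1], "slide": [[0,0,0],[0,0,0],[0,0,0]], "turn": [[0,0.03,0],[0,0.05,0],[0,0.05,0]]}}

```text
time: 20.55
tcp_pos: [0.6263, 0.0898, 0.1285]
ee_rot: [-90.1, -0.1, 103.8]
wrist_force: [-1.0, 2.4, 2.0]
grip_width: 0.132
```

```bash
python3 st.py
```

```text
[-1.0477  2.4386  2.0465] [0.9464 0.3034 1.0462] -1.2802397087216377 0.1316702176421085 [0.6263 0.0898 0.1285] [-90.1118  -0.1346 103.7627]
```

>>> {"name": "apply_moves", "arguments": {"claw": [1,1,1], "slide": [[0,0,0],[0,0,0],[0,0,0]], "turn": [[0,0.03,0],[0,0.05,0],[0,0.05,0]]}}

```text
time: 20.85
tcp_pos: [0.6264, 0.0899, 0.1285]
ee_rot: [-90.1, -0.1, 100.9]
wrist_force: [-1.0, 1.6, 2.4]
grip_width: 0.128
```

```bash
python3 st.py
```

```text
[-1.0246  1.621   2.3562] [0.9548 0.2035 1.6286] -1.8552479892969131 0.12806069928916183 [0.6264 0.0899 0.1285] [-90.1138  -0.126  100.9087]
```

The screw is seated. Torque has risen steadily to 1.6 N·m since about yaw 107.6°, which matches the stand's +y at 107.7°. Now backing off to about 197.7°.

```bash
sed -i 's/^AX=.*/AX=np.array([.6275,.0856]); A=.0043/' h.py; python3 - <<'E'
from h import *
np.set_printoptions(precision=3,suppress=True)
rot([101,107.7,118,128,138,148,158,168,178,188,197.7],.1285)
E
```

```text
101 [-0.1 -0.  -0.3] [ 0.002 -0.002  0.002]
107.7 [-0.1 -0.   0.2] [ 0.002 -0.118  0.002]
118 [-0.3 -0.   1. ] [ 0.002 -0.298  0.002]
128 [-0.6 -0.   1.7] [ 0.003 -0.473  0.002]
138 [-1.  -0.   2.3] [ 0.003 -0.647  0.002]
148 [-1.5 -0.   2.9] [ 0.003 -0.822  0.001]
158 [-2.1 -0.   3.3] [ 0.003 -0.996  0.001]
168 [-2.7 -0.   3.7] [ 0.003 -1.171  0.001]
178 [-3.4 -0.   3.9] [ 0.003 -1.345  0.001]
188 [-4.2 -0.   4. ] [ 0.003 -1.52   0.   ]
197.7 [-4.9 -0.   4. ] [ 0.003 -1.689 -0.   ]
```

>>> {"name": "apply_moves", "arguments": {"claw": [1,1,1,1,1,1,1,1,1,1,1,1,1,1,1,1,1,1,1,1], "slide": [[0,0,0],[-0.1,0,0.2],[-0.2,0,0.6],[-0.3,0,1],[-0.4,0,1.3],[-0.6,-0.1,1.7],[-0.8,-0.1,2],[-1,-0.2,2.3],[-1.2,-0.2,2.6],[-1.5,-0.3,2.9],[-1.8,-0.3,3.1],[-2.1,-0.4,3.3],[-2.4,-0.4,3.5],[-2.7,-0.5,3.7],[-3,-0.5,3.8],[-3.4,-0.6,3.9],[-3.8,-0.6,4],[-4.2,-0.7,4],[-4.2,-0.7,4],[-4.2,-0.7,4]], "turn": [[0,-0.06,0],[0.002,-0.12,0.002],[0.002,-0.21,0.002],[0.002,-0.3,0.002],[0.003,-0.385,0.002],[0.003,-0.47,0.002],[0.003,-0.56,0.002],[0.003,-0.65,0.002],[0.003,-0.735,0.001],[0.003,-0.82,0.001],[0.003,-0.91,0.001],[0.003,-1,0.001],[0.003,-1.085,0.001],[0.003,-1.17,0.001],[0.003,-1.26,0.001],[0.003,-1.345,0.001],[0.003,-1.43,0],[0.003,-1.52,0],[0.003,-1.52,0],[0.003,-1.52,0]]}}

```text
time: 22.85
tcp_pos: [0.6234, 0.0849, 0.1292]
ee_rot: [-90.0, 0.0, -172.2]
wrist_force: [-0.4, 2.4, 1.9]
grip_width: 0.13
```

```bash
python3 st.py; python3 - <<'E'
from h import *
rot([192,197.7],.1292)
snap('side','s11',(230,150,400,275),4);snap('top','t11',(200,160,360,280),5)
E
```

```text
[-0.4452  2.4409  1.9184] [1.027  0.0082 0.0546] 0.02493108913768083 0.13037178211021436 [0.6234 0.0849 0.1292] [ -90.0402    0.0192 -172.2158]
192 [ 0.1 -0.   0.2] [ 0.0007 -0.0736 -0.0004]
197.7 [ 0.1 -0.   0.6] [ 0.0007 -0.1731 -0.0004]
```

View pics/s11.png

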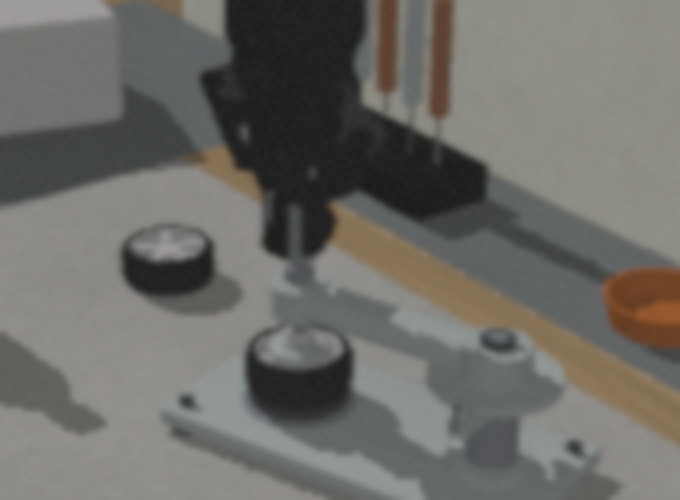

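View pics/t11.png

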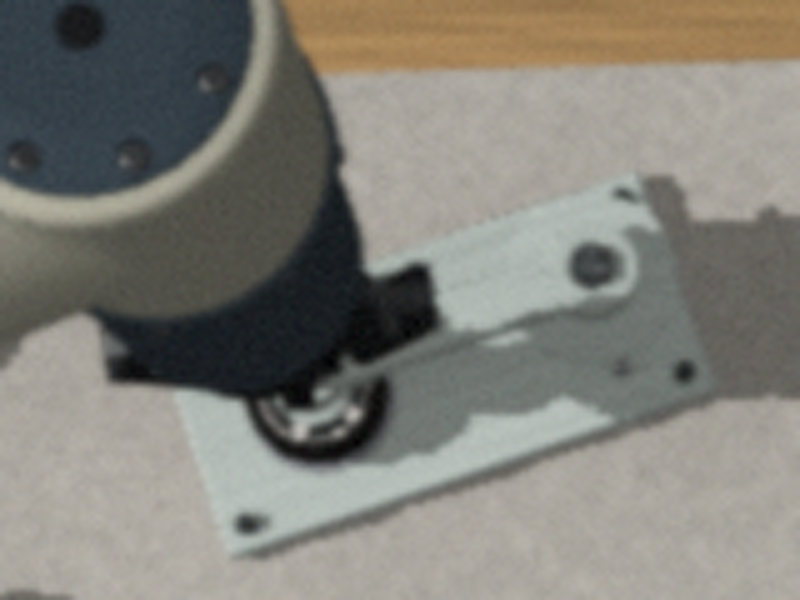

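The arm is still home: the boss edge in the side crop is at (272,280), the same place as before. Finishing the back-off.

>>> {"name": "apply_moves", "arguments": {"claw": [1,1,1,1,1,1,1,1,1], "slide": [[0,0,0.2],[0,0,0.4],[0.1,0,0.5],[0.1,0,0.6],[0.1,0,0.6],[0.1,0,0.6],[0.1,0,0.6],[0.1,0,0.6],[0.1,0,0.6]], "turn": [[0,-0.05,0],[0,-0.1,0],[0,-0.15,0],[0,-0.175,0],[0,-0.175,0],[0,-0.175,0],[0,-0.175,0],[0,-0.175,0],[0,-0.175,0]]}}

```text
time: 23.85
tcp_pos: [0.6235, 0.0843, 0.1292]
ee_rot: [-90.0, 0.0, -162.1]
wrist_force: [1.0, 1.7, 1.8]
grip_width: 0.128
```

```bash
python3 st.py; python3 - <<'E'
from h import *
snap('side','s12',(270,170,340,230),10)
snap('side','s12f');snap('top','t12f')
E
```

```text
[1.049  1.6715 1.7828] [ 0.6335 -0.4332  0.0137] -0.013347231724765152 0.12751826897695456 [0.6235 0.0843 0.1292] [ -90.0144    0.0358 -162.1397]
```

View pics/s12.png

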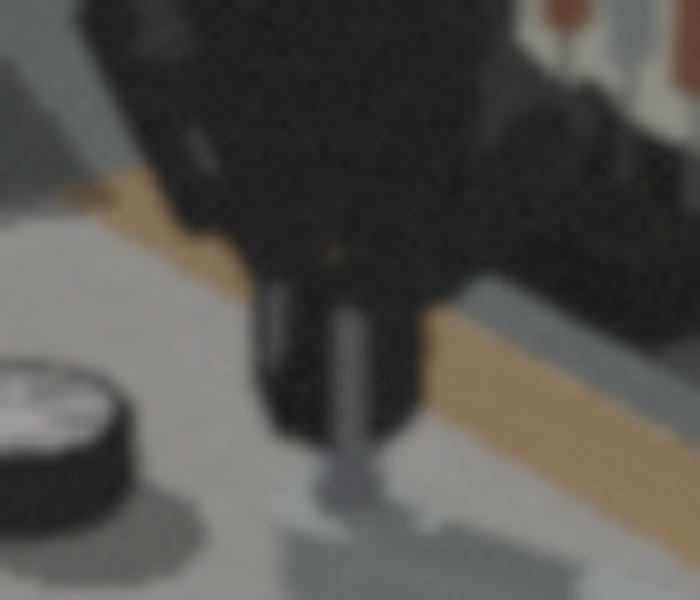

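View pics/t12f.png

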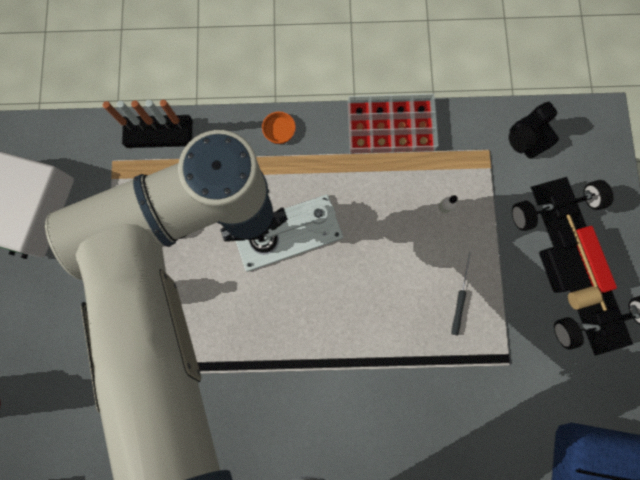

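View pics/s12f.png

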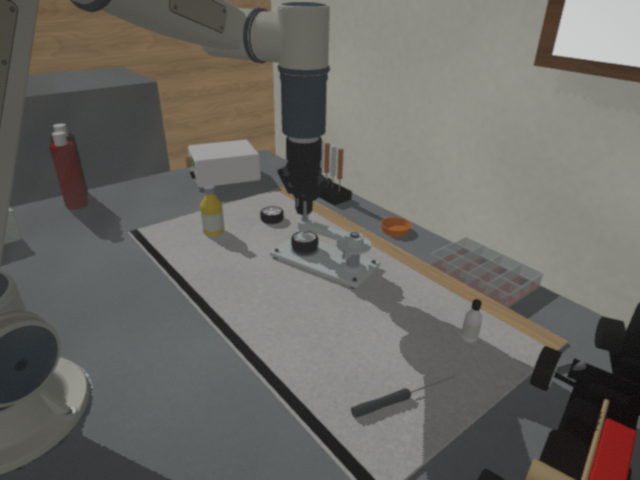

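```bash
python3 - <<'E'
from workcell import robot
print(robot.close_job())
E
```

```text
the job is handed in; nothing more can be done
None
```

The job is handed in at about 24 s, with the thumbscrew backed off a quarter turn from its seat and still gripped. No verdict was reported.

- **Arm:** I pushed it with closed fingers until it hit the hard stop. My first push stopped about 5° short (found in the pictures), so I went back and pushed until the force rose to about 9 N and it would not move further. The pictures then put the screw head within about 2 mm of its home position (0.8° by the top view alone). It looked unchanged in the side picture taken during the back-off.
- **Seating:** I gripped the head and turned it clockwise. Torque began rising at about 107.6°, where I expected the seat (107.7°), and reached 1.6 N·m.
- **Setting held:** I backed it off to 197.9°, about 90° (1.57 rad) from the seat. The screw angle comes from the tool's angle; the head was hidden by the fingers, so I could not check it by eye. The grip opening stayed at about 11 mm throughout, which suggests the head did not twist in the fingers.
- **Grip offset:** The fingers hold the head about 4 mm off the screw's axis. That caused a 14 N side force during the first turn, so I corrected the later turns. It was down to about 3 N at the end.
- **Other items:** The glue bottle, spare wheel, drink and hex driver look unmoved in the last pictures, judged by eye only.

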